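Show the silver key fob from the console's well to the video caller

TASK

Someone on a video call wants to see the car key: open the lever-operated flip lid of the console fully and leave it open, lift the silver key fob out of its moulded pocket and show it to the camera of the small video display. Hold it upright in the air straight in front of the lens, level with it and about 12 cm away, with the button side facing the lens, and finish while still holding it there, steady. Do not touch the display, and leave the black fob and the other things where they are.

Things in the scene. Friction and masses are not known exactly. Their poses are not given: they have to be found in the camera images.
- console: grey laminate ledge with white sides, fixed, 280 (x) x 620 (y) x 98 mm high; origin at the centre of its underside, z up, its -x side faces the robot. The storage well under the flip lid spans x -85..55, y -50..110 mm in this frame and holds a grey moulded insert
- insert_top (a point): centre of the insert's top face, at (-15, 30, 36) mm of the console, same axes. Two upright pockets, 44 (x) x 19 (y) mm, 24 mm deep (floor 12 mm above the console's underside), lie at (0, 0) and (0, -45) mm from here; one holds the silver fob, the other the black fob, about 2 mm clear all round
- lid (a joint): flip lid angle, rad: 0 shut (flush with the ledge), may start up to 0.2 ajar, 1.75 fully open against its stop, just past upright. Plate 136 (x) x 152 (y) x 6 mm, hinged on the console's line y = 108, z = 96 mm (along x); its free -y edge swings up and over to +y. Lid and lever are one rigid piece; the hinge is stiff and stays where it is left; turning it takes about 0.25 N m
- lever_grip (a point): middle of the lever's black round grip: a bar 12 mm thick, 50 mm long, level along the console's x, sticking out towards the robot from the end of a steel arm (8 mm rod); 42 mm before the console's front face, 75 mm from the hinge axis. It swings above the ledge, from 55 degrees off upright on the console's -y side (lid shut) to 45 degrees on the +y side (fully open); move it round this arc
- lever_axis (a point): point of the hinge axis level with the middle of the grip, at (-182, 108, 96) mm of the console; the lever grip swings about it; the lid plate begins 99 mm behind this point; axes of the lid, parallel to the console's when shut
- silver_fob: silver car key fob, loose, 40 mm wide (its y), 15 mm thick (its x), 70 mm high plus a small grey lug on top (76 in all), 50 to 100 g; origin at the centre of its lower end, z up. Black panel with three white buttons on its -x face. It stands upright in its pocket, width along the console's x, buttons facing the console's -y, lower 24 mm sunk in the insert
- silver_fob_center (a point): centre of the silver fob, 38 mm above its lower end; this is the point to be brought in front of the lens
- black_fob: black car key fob of the same size and shape, in the other pocket; to be left there
- display: small white video-call display standing on the ledge, fixed, 165 mm wide (y), 118 mm high, foot 80 mm deep; origin at the centre of its underside, front and screen facing its -x
- display_lens (a point): the black camera lens in the middle of the display's upper frame, 106 mm above its underside, at the front (x = -32 mm); looks level along the display's -x; same axes as the display
- watch_stand: black smartwatch on its white plastic stand, foot 68 mm across, 98 mm high, on the ledge; origin at the centre of its underside; bystander
- paperweight: round clear glass paperweight, 70 mm across, 46 mm high, on the ledge; origin at the centre of its underside; bystander
- clothespin: orange plastic clothespin lying on the ledge, 74 mm long (x), 14 mm wide, 10 mm high; origin at the centre of its underside; bystander
- polish_tin: red round shoe-polish tin, 72 mm across, 26 mm high, on the counter to the left of the robot; origin at the centre of its underside; bystander

How it is judged:
By the outcome, as a careful person would: the job done as asked, in the order asked, and still so for the second after the job is handed in, while the arm keeps its last pose, push and grip.
It also fails if it takes over 58 s, if anything falls off the work surface, if the arm or the gripper's body presses on something with over 40 N, if the wrist force passes 120 N, or if a joint passes its speed limit or range.

ROBOT

A 6-joint arm with a two-finger parallel gripper is mounted at the origin on the work surface. World frame = base frame: x ahead of the robot, y to its left, z up, the work surface at z = 0. Lengths are in m, angles in rad, forces in N, time in s.
With the tool pointing down it reaches from about 0.375 to 0.825 m from the base axis. Payload 5.5 kg.
Tool frame: the origin (TCP) lies at the very end of the fingers, on their centre line; the grasp point (between the pads) lies 19 mm behind it; z points along the fingers, y is the direction in which the jaws open and shut (so a half turn about z gives the same grasp; the last joint's range is limited). The gripper opens to 85 mm and grips with 20 to 120 N. Pads are 22 mm wide; open, the fingers measure 114 mm over their backs; the gripper's body (76 mm by 85 mm) begins 54 mm behind the grasp point. The pads swing forward as they close: fully open they stand 13 mm farther back than shut.
Start: joints at [-1.186, 0.314, -0.047, 1.21, 0, 1.571], TCP at [0.225, -0.556, 0.231] pointing down, gripper open.
Joint ranges: [-2.67, 2.67], [-0.69, 1.73], [-1.03, 1.25], [-2.08, 2.16], [-1.42, 1.45], [-3.14, 3.14]. Speed limits (rad/s): [2.39, 2.39, 3.01, 3.14, 3.14, 3.14].

INTERFACE

Orientations are given as a rotation vector (axis times angle).
In Python, from bench import telemetry, snapshot, job gives the robot as it stands.
- The arm moves only by the shell command python3 -m crank 'ROWS'. ROWS is JSON, a list that holds one entry, the list of rows, each a list of 5 numbers: the gripper's target within -1 to 1 (fully open at 1, half-way at 0, shut at -1), then the shift along the tool's x, y, z in mm, then the turn about the tool's z in rad. In form: [[[hand, x, y, z, yaw], ...]]. A call has exactly 8 rows; each row shifts and turns the pose as measured when the row begins, along the tool's axes as they then stand; what a row does not reach is not made up. A row lasts 1/12 s, in which the tool goes at most 41.7 mm and 7.16 degrees, less where a joint would pass 70% of its speed; a pose out of reach is approached as far as the arm can. A call is refused whole if a number of a shift passes 41.7 or a number of a turn 0.125, either way. A call with a gripper value outside its range is refused whole. The fingers move at their own pace and stop on an object; the grip force is fixed at half the most. Time passes only in rows, so rows that do not move let the fingers close, or fill a call up. It gives the time, the measured TCP pose, the force and the opening at its end, in the units of the state.
- telemetry.read_state(): the state, without advancing time (a new reading comes with each control period).
- snapshot(name): name is "scene" or "side" or "wrist"; returns a dict with "pixels" (384x512x3 uint8, red, green, blue), "fx", "fy", "cx", "cy" (pixels), "origin" and "rotation" of the camera in the world; the wrist camera has in their place "tool_from_camera" (4x4, takes a point from camera to tool coordinates, whose origin is the TCP and whose axes are the flange's). Camera axes: x right, y up, looking along -z (the intrinsics and any distortion apply to the point x, -y, -z); pixel columns grow to the right and rows downward; lengths in m; the calibration is good to about 2 mm. A picture is of the moment at which its call begins: read the wrist's pose just before it. There is no depth.
- job.close_job(): hands the job in, once; it reports no verdict.
The state is a dict: "time": time; "joints": joint angles; "joint_velocities": joint speeds; "joint_torque": joint torques, N m; "position": TCP position; "orientation": TCP orientation; "contact_force": force on the tool from outside, world axes, zero at the start; "wrist_torque": the same for the moment, N m; "finger_gap": finger opening in m.
Only numpy, scipy, OpenCV 4.12 (cv2) and the standard library are available. Lean on these libraries where they do the work, as an engineer would, in place of code of your own. Each camera call takes 0.05 s, during which the arm holds its last target. There are 200 camera calls.

## Working session

There is one attempt and no reset: what is moved stays moved. The work goes in short steps, Python scripts to look and compute and a shell command to move; the robot and the scene stay as the last step left them, time stands still between calls to the robot, and variables do not carry over. Pictures are saved under pics/ and viewed, about 8 in all and at most 12, crops included, and the job is handed in when it is done.

```bash
mkdir -p pics; ls
python3 - <<'E'
from bench import telemetry, snapshot
import cv2,numpy as np
s=telemetry.read_state();print({k:np.round(v,3).tolist() for k,v in s.items()})
for n in ["scene","side"]:
    d=snapshot(n);cv2.imwrite(f"pics/{n}0.png",d["pixels"][:,:,::-1]);
    print(n,[d[k] for k in("fx","fy","cx","cy")],np.round(d["origin"],4).tolist(),np.round(d["rotation"],4).tolist(),[k for k in d])
d=snapshot("wrist");print([ (k,d[k]) for k in d if k!="pixels"])
E
```

```text
pics
{'time': 0.0, 'joints': [-1.186, 0.314, -0.048, 1.21, -0.0, 1.571], 'joint_velocities': [0.0, 0.003, -0.0, -0.0, -0.0, -0.0], 'joint_torque': [-0.0, -53.959, 33.975, 0.019, -0.0, 0.0], 'position': [0.225, -0.556, 0.23], 'orientation': [-3.082, -0.6, 0.001], 'contact_force': [0.391, -0.021, 0.189], 'wrist_torque': [0.002, -0.009, -0.063], 'finger_gap': 0.085}
scene [429.24767911684813, 429.24767911684813, 264.5690616652159, 189.2944671371979] [0.8928, -0.6224, 0.9242] [0.7702, 0.1868, 0.4298] ['pixels', 'fx', 'fy', 'cx', 'cy', 'origin', 'rotation']
side [367.4372577132199, 367.4372577132199, 263.4728860536069, 193.6119880642335] [0.5039, 0.7594, 0.8771] [0.0268, -1.1127, -2.8523] ['pixels', 'fx', 'fy', 'cx', 'cy', 'origin', 'rotation']
[('fx', 305.0222497016456), ('fy', 305.0222497016456), ('cx', 254.68640555331527), ('cy', 194.1919719483896), ('tool_from_camera', array([[-2.47068022e-04,  9.57952347e-01,  2.86927239e-01,
         7.26705947e-02],
       [ 9.99999889e-01,  3.52023331e-04, -3.14203633e-04,
         6.03206579e-04],
       [-4.01997190e-04,  2.86927130e-01, -9.57952327e-01,
        -1.41753059e-01],
       [ 0.00000000e+00,  0.00000000e+00,  0.00000000e+00,
         1.00000000e+00]]))]
```

View pics/scene0.png

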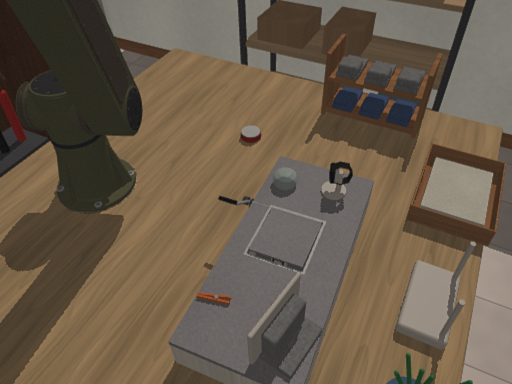

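View pics/side0.png

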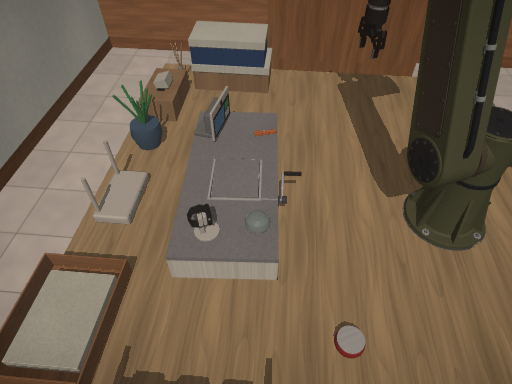

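```bash
cat > h.py <<'E'
from bench import telemetry, snapshot
import cv2,numpy as np
from scipy.spatial.transform import Rotation as R
np.set_printoptions(precision=4,suppress=True)
def cam(n):
    s=telemetry.read_state(); d=snapshot(n)
    if n=="wrist":
        T=np.eye(4);T[:3,:3]=R.from_rotvec(s["orientation"]).as_matrix();T[:3,3]=s["position"]
        T=T@d["tool_from_camera"];d["o"],d["R"]=T[:3,3],T[:3,:3]
    else: d["o"],d["R"]=np.array(d["origin"]),R.from_rotvec(d["rotation"]).as_matrix()
    d["bgr"]=np.ascontiguousarray(d["pixels"][:,:,::-1]);return d
def rays(d,uv):
    uv=np.atleast_2d(uv).astype(float)
    v=np.c_[(uv[:,0]-d["cx"])/d["fx"],-(uv[:,1]-d["cy"])/d["fy"],-np.ones(len(uv))]@d["R"].T
    return v/np.linalg.norm(v,axis=1)[:,None]
def onz(d,uv,z):
    v=rays(d,uv);return d["o"]+v*((z-d["o"][2])/v[:,2])[:,None]
def proj(d,P):
    c=(np.atleast_2d(P)-d["o"])@d["R"];return np.c_[d["cx"]-d["fx"]*c[:,0]/c[:,2],d["cy"]+d["fy"]*c[:,1]/c[:,2]]
def tri(ds,uvs):
    A=0;b=0
    for d,uv in zip(ds,uvs):
        v=rays(d,uv)[0];M=np.eye(3)-np.outer(v,v);A=A+M;b=b+M@d["o"]
    p=np.linalg.solve(A,b);return p,[float(np.linalg.norm((np.eye(3)-np.outer(rays(d,uv)[0],rays(d,uv)[0]))@(p-d["o"])))for d,uv in zip(ds,uvs)]
E
python3 - <<'E'
from h import *
for n,seed in(("scene",(230,260)),("side",(240,230))):
    d=cam(n);hsv=cv2.cvtColor(d["bgr"],cv2.COLOR_BGR2HSV)
    print(n,hsv[seed[1],seed[0]])
    m=((hsv[...,1]<45)&(abs(hsv[...,2].astype(int)-hsv[seed[1],seed[0],2])<22)).astype(np.uint8)
    m=cv2.morphologyEx(m,cv2.MORPH_OPEN,np.ones((3,3)))
    _,l=cv2.connectedComponents(m);m=(l==l[seed[1],seed[0]])
    v,u=np.nonzero(m);P=onz(d,np.c_[u,v],.098)[:,:2].astype(np.float32)
    r=cv2.minAreaRect(P*1000);print(r,len(u));print(cv2.boxPoints(r))
    im=d["bgr"].copy();im[m]=im[m]//2+(0,0,120)
    globals()[n]=im
a=cv2.resize(scene[140:384,140:400],None,fx=1.5,fy=1.5);b=cv2.resize(side[80:290,150:310],None,fx=1.74,fy=1.74)
cv2.imwrite("pics/m1.png",np.hstack([a,b[:366]]) if b.shape[0]>=366 else np.hstack([a[:b.shape[0]],b]))
E
```

```text
scene [  5  14 106]
((660.8705444335938, -38.25079345703125), (285.6819763183594, 620.10205078125), 3.5733749866485596) 18312
[[ 498.9828  262.2946]
 [ 537.6317 -356.6018]
 [ 822.7583 -338.7962]
 [ 784.1094  280.1003]]
side [ 10  22 104]
((658.9752197265625, -76.76904296875), (278.0651550292969, 713.4486694335938), 3.4855597019195557) 12381
[[ 498.5121  270.8427]
 [ 541.8876 -441.2863]
 [ 819.4384 -424.3807]
 [ 776.0629  287.7482]]
```

View pics/m1.png

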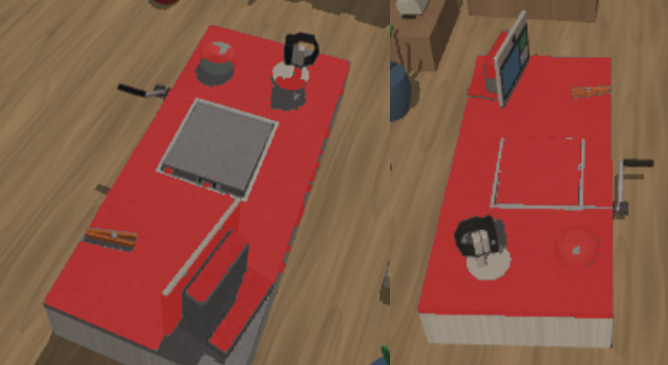

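The console's top fits in the scene view (right size, yaw about 3.6°). The lever grip is near pixel (228,200) in the scene view and (292,174) in the side view. The display stands at the -y end, facing the robot and +y. Next I'll triangulate the grip.

Run:
```python
from h import *
s=telemetry.read_state();print(R.from_rotvec(s["orientation"]).as_matrix(),s["position"])
a,b=cam("scene"),cam("side")
C=np.array([.660,-.039,0]);Rc=R.from_euler('z',3.55,degrees=True).as_matrix()
w=lambda p:C+Rc@(np.array(p)/1000)
out=[]
for d,(x0,y0,x1,y1) in((a,(212,190,246,210)),(b,(278,165,306,182))):
    g=cv2.cvtColor(d["bgr"],cv2.COLOR_BGR2GRAY)[y0:y1,x0:x1];v,u=np.nonzero(g<45)
    p=np.c_[u+x0,v+y0].astype(np.float32);r=cv2.minAreaRect(p);print(r,len(u),p.min(0),p.max(0));out.append(r[0])
p,e=tri([a,b],out);print("grip",p,e,"console frame",Rc.T@(p-C)*1000)
for t in(0,.1,.2):
    th=np.radians(55)-t;q=w([-182,108-75*np.sin(th),96+75*np.cos(th)]);print(t,q,proj(a,q),proj(b,q))
for P in([-15,30,88],[-15,-15,88]):print(w(P))
cv2.imwrite("pics/disp.png",np.hstack([cv2.resize(b["bgr"][80:150,190:280],None,fx=5,fy=5,interpolation=cv2.INTER_CUBIC),cv2.resize(a["bgr"][240:310,240:310],None,fx=5,fy=5,interpolation=cv2.INTER_CUBIC)]))
```

```text
[[ 0.9269  0.3754 -0.0003]
 [ 0.3754 -0.9269  0.0007]
 [-0.     -0.0008 -1.    ]] [ 0.2251 -0.5559  0.2309]
((227.54998779296875, 199.85000610351562), (18.024982452392578, 3.1622776985168457), 18.434947967529297) 60 [219. 196.] [236. 203.]
((292.0, 173.5), (3.0, 16.0), 90.0) 54 [284. 172.] [300. 175.]
grip [0.4747 0.0019 0.1439] [0.0006843367290973167, 0.0006843367290973177] console frame [-182.4173   52.2837  143.9321]
0 [ 0.4755 -0.0038  0.139 ] [[226.5725 202.6815]] [[291.4426 173.409 ]]
0.1 [0.4752 0.0008 0.1449] [[227.2174 199.8277]] [[291.6377 173.0487]]
0.2 [0.4749 0.006  0.1504] [[227.9768 196.9523]] [[291.8303 172.9466]]
[ 0.6432 -0.01    0.088 ]
[ 0.646  -0.0549  0.088 ]
```

View pics/disp.png

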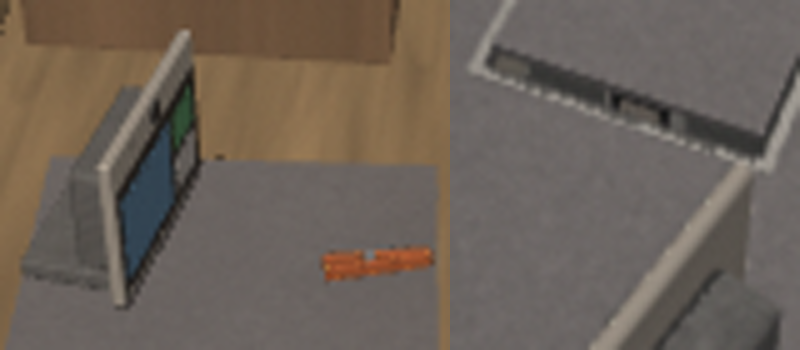

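Grip is at (0.475, 0.002, 0.144), matching the geometry with the lid about 0.1 rad ajar. I'll start moving now.

```bash
python3 -m crank '[[[1,0,0,0,0.107],[1,0,0,0,0.107],[1,0,0,0,0.107],[1,18,-35,0,0],[1,18,-35,0,0],[1,18,-35,0,0],[1,18,-35,0,0],[1,18,-35,0,0]]]'
python3 -m crank '[[[1,18,-35,0,0],[1,18,-35,0,0],[1,18,-35,0,0],[1,18,-35,0,0],[1,18,-35,0,0],[1,18,-35,0,0],[1,18,-35,0,0],[1,18,-35,0,0]]]'
```

```text
time: 1.02
position: [0.3064, -0.3779, 0.2287]
orientation: [3.139, 0.055, -0.001]
contact_force: [1.3, 0.9, 0.1]
finger_gap: 0.0856
time: 1.68
position: [0.4441, -0.0789, 0.2299]
orientation: [3.137, 0.049, 0.008]
contact_force: [0.9, -0.3, -0.5]
finger_gap: 0.0857
```

```bash
cat > st.py <<'E'
import sys
from h import *
def st(tx=None):
    s=telemetry.read_state();M=R.from_rotvec(s["orientation"]).as_matrix();p=np.array(s["position"])
    print("t",round(s["time"],2),"p",p,"yaw_x",round(float(np.degrees(np.arctan2(M[1,0],M[0,0]))),2),"tilt",round(float(np.degrees(np.arccos(-M[2,2]))),2),"F",np.array(s["contact_force"]),"gap",round(s["finger_gap"],4),"j6",round(s["joints"][5],2))
    if tx is not None: print("to target, tool mm",M.T@(np.array(tx)-p)*1000)
if __name__=="__main__": st([float(v) for v in sys.argv[1:4]] if len(sys.argv)>3 else None)
E
python3 st.py .470 .002 .125
```

```text
t 1.68 p [ 0.4441 -0.0789  0.2299] yaw_x 1.8 tilt 0.38 F [ 0.8626 -0.3064 -0.4814] gap 0.0857 j6 2.94
to target, tool mm [ 27.9103 -80.5239 104.6504]
```

Joint 6 is near its limit, so I'll use the half-turn-equivalent grasp.

```bash
for i in 1 2 3; do python3 -m crank '[[[1,0,0,0,-0.125],[1,0,0,0,-0.125],[1,0,0,0,-0.125],[1,0,0,0,-0.125],[1,0,0,0,-0.125],[1,0,0,0,-0.125],[1,0,0,0,-0.125],[1,0,0,0,-0.125]]]' | head -1; done; python3 st.py .470 .002 .125
```

```text
time: 2.35
time: 3.02
time: 3.68
t 3.68 p [ 0.4478 -0.0674  0.2322] yaw_x 174.04 tilt 0.66 F [ 0.7065 -0.5766  0.7651] gap 0.0857 j6 -0.04
to target, tool mm [-13.6736  71.4106 107.2656]
```

```bash
python3 -m crank '[[[1,0,0,0,-0.09],[1,0,0,0,-0.085],[1,-8,22,10,0],[1,-10,24,10,0],[1,-9,22,10,0],[1,0,0,0,0],[1,0,0,0,0],[1,0,0,0,0]]]'; python3 st.py .470 .002 .125
python3 - <<'E'
from h import *
d=cam("wrist");cv2.imwrite("pics/w1.png",d["bgr"])
print(proj(d,[[.4747,.0019,.1439]]))
E
```

```text
time: 4.35
position: [0.4707, 0.0041, 0.2026]
orientation: [-0.132, 3.124, -0.006]
contact_force: [-0.5, 0.2, 0.1]
finger_gap: 0.0856
t 4.35 p [0.4707 0.0041 0.2026] yaw_x -175.17 tilt 0.87 F [-0.5248  0.1694  0.1244] gap 0.0856 j6 -0.07
to target, tool mm [ 2.0058 -1.68   77.5464]
[[252.5467 216.1464]]
```

View pics/w1.png

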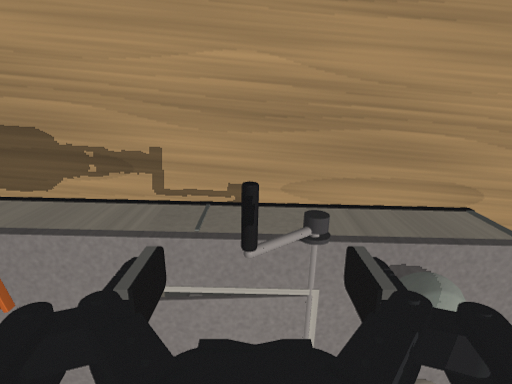

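The wrist view shows the grip at (250,216), against a prediction of (252,216), midway between the fingers. Descend and grip.

```bash
python3 -m crank '[[[1,0.5,0,20,0.01],[1,0.5,0,20,0.01],[1,0.5,0,20,0],[1,0.5,-1,15,0],[0,0,0,2,0],[-1,0,0,0,0],[-1,0,0,0,0],[-1,0,0,0,0]]]'; python3 -m crank '[[[-1,0,0,0,0],[-1,0,0,0,0],[-1,0,0,0,0],[-1,0,0,0,0],[-1,0,0,0,0],[-1,0,0,0,0],[-1,0,0,0,0],[-1,0,0,0,0]]]'; python3 st.py .470 .002 .125
```

```text
time: 5.07
position: [0.4728, -0.0032, 0.1289]
orientation: [-0.085, 3.117, -0.009]
contact_force: [0.8, 0.7, 0.1]
finger_gap: 0.0387
time: 5.73
position: [0.4737, -0.0019, 0.131]
orientation: [-0.086, 3.114, -0.004]
contact_force: [0.2, -0.8, -2.2]
finger_gap: 0.0095
t 5.73 p [ 0.4737 -0.0019  0.131 ] yaw_x -176.82 tilt 1.51 F [ 0.2383 -0.7741 -2.241 ] gap 0.0095 j6 -0.06
to target, tool mm [3.6467 4.0752 5.8658]
```

```bash
python3 -m crank '[[[-1,0,5.4,-5.6,0],[-1,0,5.9,-5,0],[-1,0,6.4,-4.4,0],[-1,0,6.8,-3.7,0],[-1,0,7.2,-2.9,0],[-1,0,7.4,-2.2,0],[-1,0,7.6,-1.4,0],[-1,0,0,0,0]]]'; python3 st.py
python3 - <<'E'
from h import *
a,b=cam("scene"),cam("side")
cv2.imwrite("pics/l1.png",np.hstack([cv2.resize(a["bgr"][150:290,190:340],None,fx=2.6,fy=2.6),cv2.resize(b["bgr"][130:270,190:340],None,fx=2.6,fy=2.6)]))
E
```

```text
time: 6.4
position: [0.4714, 0.0358, 0.1607]
orientation: [-0.076, 3.111, -0.054]
contact_force: [5.4, 1.4, -16.8]
finger_gap: 0.0096
t 6.4 p [0.4714 0.0358 0.1607] yaw_x -177.16 tilt 2.58 F [  5.4129   1.3925 -16.7639] gap 0.0096 j6 0.05
```

View pics/l1.png

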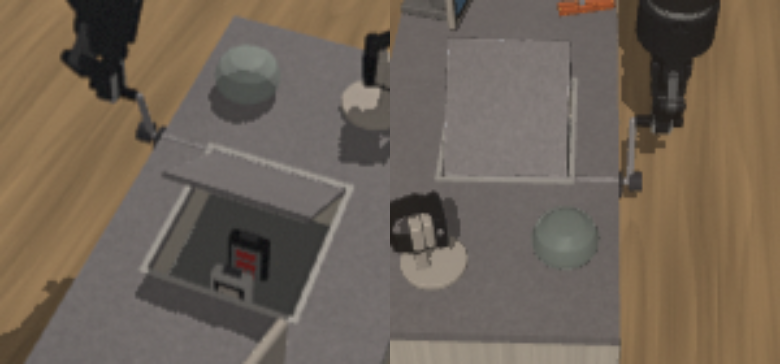

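Lid is rising with the lever. The black fob (red buttons) is in the +y pocket and the silver fob in the -y pocket. Continue round the arc, correcting slightly downward.

```bash
python3 -m crank '[[[-1,0,7.5,1,0],[-1,0,7.7,1.5,0],[-1,0,7.7,1.5,0],[-1,0,7.7,2,0],[-1,0,7.6,2.5,0],[-1,0,7.4,3,0],[-1,0,7.2,3.5,0],[-1,0,6.8,4,0]]]';python3 st.py
```

```text
time: 7.17
position: [0.4685, 0.0827, 0.1554]
orientation: [-0.065, 3.103, -0.097]
contact_force: [-7.5, -4.1, 19.4]
finger_gap: 0.0096
t 7.17 p [0.4685 0.0827 0.1554] yaw_x -177.54 tilt 4.14 F [-7.5482 -4.1483 19.3556] gap 0.0096 j6 0.18
```

The friction grip on the rotating bar is tilting the tool. Past upright, I can loosen the grip and push with the open finger instead.

```bash
python3 -m crank '[[[-0.35,0,0,0,0],[-0.35,0,0,0,0],[-0.35,0,0,3,0],[-0.35,0,4,4,0],[-0.35,0,6,3,0],[-0.35,0,6,3,0],[-0.35,0,6,3,0],[-0.35,0,6,3,0]]]';python3 -m crank '[[[-0.35,0,6,3,0],[-0.35,0,6,3,0],[-0.35,0,5,3,0],[-0.35,0,4,0,0],[-0.35,0,4,0,0],[-0.35,0,0,0,0],[-0.35,0,0,0,0],[-0.35,0,0,0,0]]]';python3 st.py
```

```text
time: 7.83
position: [0.4696, 0.1122, 0.1358]
orientation: [-0.061, 3.1, -0.092]
contact_force: [-0.4, -2.9, 0.2]
finger_gap: 0.0274
time: 8.5
position: [0.4708, 0.1165, 0.1254]
orientation: [-0.048, 3.088, -0.184]
contact_force: [-0.1, -4.2, 3.0]
finger_gap: 0.0279
t 8.5 p [0.4708 0.1165 0.1254] yaw_x -178.05 tilt 7.33 F [-0.1106 -4.1663  3.0115] gap 0.0279 j6 0.3
```

Run:
```python
from h import *
a,b=cam("scene"),cam("side")
C=np.array([.660,-.039,0]);Rc=R.from_euler('z',3.55,degrees=True).as_matrix()
print("watch foot",onz(b,[[206,231]],.1),onz(a,[[333,190]],.1)); print("pw",tri([a,b],[(285,180),(258,221)]))
print("lid top corners expected",[proj(b,C+Rc@np.array([x,108+152*np.sin(t),96+152*np.cos(t)])/1000)[0].round() for x in(-83,53) for t in(0.18,0.)])
s=telemetry.read_state();print(R.from_rotvec(s["orientation"]).as_matrix())
cv2.imwrite("pics/l2.png",np.hstack([cv2.resize(a["bgr"][130:290,190:370],None,fx=2.2,fy=2.2),cv2.resize(b["bgr"][120:280,160:340],None,fx=2.2,fy=2.2)]))
```

```text
watch foot [[0.6909 0.1931 0.1   ]] [[0.6911 0.1933 0.1   ]]
pw (array([0.5603, 0.1593, 0.1134]), [0.0031170237470359275, 0.003117023747035856])
lid top corners expected [array([256., 167.]), array([256., 159.]), array([202., 166.]), array([203., 158.])]
[[-0.9984 -0.0285  0.0491]
 [-0.0341  0.9925 -0.1176]
 [-0.0454 -0.119  -0.9919]]
```

View pics/l2.png

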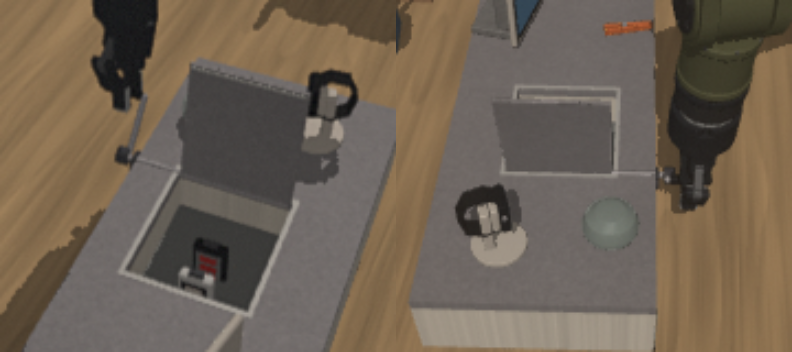

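Side view: the lid's top edge is at (205,166)–(258,168), matching the fully open prediction. The tool is tilted 7° though, and rows cannot tilt it directly. I'll straighten it by pressing the closed fingertips gently against the console's fixed +y end.

```bash
python3 -m crank '[[[-0.35,0,-5,0,0],[-0.35,-1.8,-4.8,-38,0],[-0.35,-1.8,-4.8,-38,0],[-1,-1.4,40,-4.8,0],[-1,-1.4,40,-4.8,0],[-1,-1.4,40,-4.8,0],[-1,-1.4,40,-4.8,0],[-1,-1.4,40,-4.8,0]]]';python3 st.py .56 .31 .07
```

```text
time: 9.27
position: [0.47, 0.3157, 0.2071]
orientation: [-0.03, 3.095, -0.164]
contact_force: [1.5, 0.6, 0.2]
finger_gap: 0.0005
t 9.27 p [0.47   0.3157 0.2071] yaw_x -178.77 tilt 6.53 F [1.4729 0.5995 0.2303] gap 0.0005 j6 0.64
to target, tool mm [-84.2582   7.3297 140.6328]
```

```bash
python3 -m crank '[[[-1,-28,2,25,0],[-1,-28,2,28,0],[-1,-28,2,28,0],[-1,0,1,30,0],[-1,0,1,30,0],[-1,0,-5,0,0],[-1,0,-5,0,0],[-1,0,-5,0,0]]]';python3 st.py .56 .28 .07
```

```text
time: 9.93
position: [0.562, 0.3171, 0.0654]
orientation: [-0.061, 3.097, -0.132]
contact_force: [-0.9, -0.7, 1.0]
finger_gap: 0.0002
t 9.93 p [0.562  0.3171 0.0654] yaw_x -177.64 tilt 5.42 F [-0.8638 -0.7216  0.9981] gap 0.0002 j6 0.52
to target, tool mm [  3.3201 -37.291   -1.4876]
```

```bash
python3 -m crank '[[[-1,0,-12,0,0],[-1,0,-12,0,0],[-1,0,-8,0,0],[-1,0,-5,0,0],[-1,0,-5,0,0],[-1,0,-5,0,0],[-1,0,-5,0,0],[-1,0,-5,0,0]]]'|tail -2;python3 st.py
```

```text
contact_force: [0.3, 16.6, -11.8]
finger_gap: -0.0002
t 10.6 p [0.565  0.279  0.0787] yaw_x -177.22 tilt 3.0 F [  0.3353  16.6174 -11.8325] gap -0.0002 j6 0.43
```

```bash
python3 -m crank '[[[-1,0,-5,1,0],[-1,0,-5,1,0],[-1,0,-5,1,0],[-1,0,-5,1,0],[-1,0,-3,1,0],[-1,0,-2,0,0],[-1,0,2,0,0],[-1,0,8,0,0]]]'|tail -2;python3 st.py; python3 -c "
from h import *
print(R.from_rotvec(telemetry.read_state()['orientation']).as_matrix())"
```

```text
contact_force: [-0.3, -1.1, 0.1]
finger_gap: -0.0002
t 11.27 p [0.5646 0.2894 0.0823] yaw_x -176.48 tilt 3.2 F [-0.2876 -1.0933  0.1462] gap -0.0002 j6 0.41
[[-0.997  -0.0628  0.0442]
 [-0.0613  0.9975  0.0342]
 [-0.0462  0.0314 -0.9984]]
```

Run:
```python
from h import *
b=cam("side");a=cam("scene")
P=onz(b,[[227,86.6],[210.8,113]],.216);L=onz(b,[[221,101.6]],.204)[0];print(P,np.linalg.norm(P[0]-P[1]),"lens",L)
e=(P[1]-P[0])[:2];print("edge dir deg",np.degrees(np.arctan2(e[1],e[0])))
S=onz(a,[[299,283+0],[252,355]],.216);S=onz(a,[[240+745/5,240+165/5]],.216);print("scene corner",S, "bottom corners side",onz(b,[[190+123/5,80+305/5]],.1))
```

```text
[[ 0.7045 -0.3183  0.216 ]
 [ 0.7316 -0.1653  0.216 ]] 0.15534685265336787 lens [ 0.7141 -0.2471  0.204 ]
edge dir deg 79.96553517567281
scene corner [[ 0.8952 -0.0904  0.216 ]] bottom corners side [[ 0.7313 -0.1736  0.1   ]]
```

```bash
python3 -m crank '[[[-1,0,5,-35,0],[-1,0,0,-40,0],[-1,0,0,-40,0],[-1,0,0,-40,0],[-1,0,0,-40,0],[-1,0,0,-35,0],[0,0,0,0,0.12],[0,0,0,0,0.12]]]'|tail -2;python3 -m crank '[[[0,0,0,0,0.12],[0,0,0,0,0.12],[0,0,0,0,0.12],[0,0,0,0,0.12],[0,0,0,0,0.12],[0,0,0,0,0.12],[0,0,0,0,0.12],[0,0,0,0,0.12]]]'; python3 st.py .646 -.055 .25
```

```text
contact_force: [-0.2, 0.1, -0.1]
finger_gap: 0.0231
time: 12.7
position: [0.5539, 0.2844, 0.3302]
orientation: [1.735, 2.583, 0.085]
contact_force: [0.3, 0.3, 0.3]
finger_gap: 0.043
t 12.7 p [0.5539 0.2844 0.3302] yaw_x 112.24 tilt 3.54 F [0.2612 0.2574 0.3387] gap 0.043 j6 1.66
to target, tool mm [-349.6025  -47.8539   74.9989]
```

```bash
python3 -m crank '[[[0.4,0,0,0,0.11],[0.4,0,0,0,0.11],[0.4,0,0,0,0.106],[0.4,-38,8,0,0],[0.4,-38,8,0,0],[0.4,-38,8,0,0],[0.4,-38,8,0,0],[0.4,-38,8,0,0]]]'|tail -2;python3 -m crank '[[[0.4,-38,8,0,0],[0.4,-38,8,0,0],[0.4,-38,8,0,0],[0.4,-30,8,0,0],[0.4,0,0,0,0],[0.4,0,0,25,0],[0.4,0,0,25,0],[0.4,0,0,0,0]]]'; python3 st.py .646 -.055 .05;  python3 - <<'E'
from h import *
d=cam("wrist");cv2.imwrite("pics/w2.png",d["bgr"])
print(proj(d,[[.646,-.055,.088],[.6432,-.010,.088]]))
E
```

```text
contact_force: [1.2, -0.7, -0.4]
finger_gap: 0.06
time: 14.03
position: [0.6473, -0.0638, 0.279]
orientation: [2.155, 2.241, 0.093]
contact_force: [-0.9, -0.3, 0.0]
finger_gap: 0.0597
t 14.03 p [ 0.6473 -0.0638  0.279 ] yaw_x 92.28 tilt 3.85 F [-0.8778 -0.3146  0.0159] gap 0.0597 j6 1.42
to target, tool mm [  4.4413 -15.6549 228.5994]
[[242.9565 166.0659]
 [241.514  124.3496]]
```

View pics/w2.png

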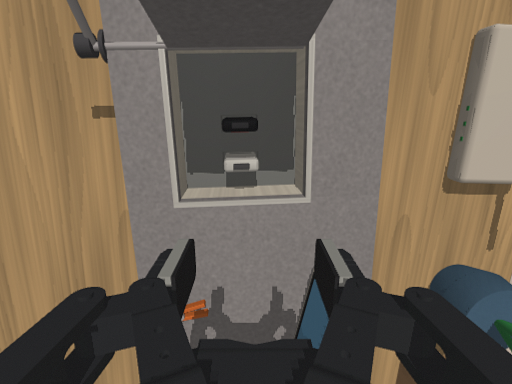

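Silver fob's top is at (241,163) and the black at (240,125), within about 2 mm of prediction. Before grasping I'll remove the remaining 3.8° tilt the same way, on the console's front face.

```bash
python3 -m crank '[[[-1,0,-38,0,0],[-1,0,-38,0,0],[-1,0,-38,0,0],[-1,0,-38,0,0],[-1,0,-38,0,0],[-1,0,-12,20,0],[-1,0,0,38,0],[-1,0,0,38,0]]]'|tail -2;python3 -m crank '[[[-1,0,0,38,0],[-1,0,0,38,0],[-1,0,0,0,0],[-1,0,0,0,0],[-1,0,0,0,0],[-1,0,0,0,0],[-1,0,0,0,0],[-1,0,0,0,0]]]'|tail -2; python3 st.py .506 -.06 .075;python3 -c "
from h import *
print(R.from_rotvec(telemetry.read_state()['orientation']).as_matrix())"
```

```text
contact_force: [0.5, 0.3, -0.7]
finger_gap: 0.0
contact_force: [-1.4, 0.0, 0.4]
finger_gap: -0.0002
t 15.42 p [ 0.4669 -0.066   0.1192] yaw_x 92.9 tilt 5.97 F [-1.3635  0.0173  0.435 ] gap -0.0002 j6 1.36
to target, tool mm [ 3.6117 34.5099 48.1169]
[[-0.0505  0.9934  0.103 ]
 [ 0.9987  0.0493  0.0138]
 [ 0.0086  0.1036 -0.9946]]
```

```bash
python3 -m crank '[[[-1,0,-3,24,0],[-1,0,-3,24,0],[-1,0,12,0,0],[-1,0,12,0,0],[-1,0,10,0,0],[-1,0,5,0.5,0],[-1,0,5,0.5,0],[-1,0,5,0.5,0]]]'|tail -2;python3 -m crank '[[[-1,0,5,1,0],[-1,0,5,1,0],[-1,0,5,1,0],[-1,0,3,1,0],[-1,0,2,0,0],[-1,0,0,0,0],[-1,0,0,0,0],[-1,0,0,0,0]]]'|tail -2; python3 st.py .506 -.06 .075;python3 -c "
from h import *
print(R.from_rotvec(telemetry.read_state()['orientation']).as_matrix())"
```

```text
contact_force: [-18.9, -1.1, 13.3]
finger_gap: -0.0004
contact_force: [-2.8, -0.4, -1.9]
finger_gap: 0.0005
t 16.75 p [ 0.5066 -0.0652  0.0761] yaw_x 92.6 tilt 2.46 F [-2.8493 -0.382  -1.9454] gap 0.0005 j6 1.39
to target, tool mm [ 5.2537 -0.4447  1.0532]
[[-0.0453  0.9981  0.0428]
 [ 0.999   0.0452  0.0034]
 [ 0.0015  0.0429 -0.9991]]
```

```bash
python3 -m crank '[[[-1,0,5,0,0],[-1,0,5,0,0],[-1,0,5,0,0],[-1,0,4,0,0],[-1,0,0,0,0],[-1,0,-8,0,0],[0.4,0,-8,-30,0],[0.4,0,0,-38,0]]]'|tail -2; python3 st.py .644 -.054 .25;python3 -c "
from h import *
print(R.from_rotvec(telemetry.read_state()['orientation']).as_matrix())"
```

```text
contact_force: [1.0, -0.7, 0.4]
finger_gap: 0.0235
t 17.42 p [ 0.4861 -0.0653  0.1384] yaw_x 92.52 tilt 0.08 F [ 0.9633 -0.7443  0.3748] gap 0.0235 j6 1.39
to target, tool mm [   4.4975  158.1854 -111.7002]
[[-0.044   0.999  -0.0005]
 [ 0.999   0.044   0.0012]
 [ 0.0013 -0.0005 -1.    ]]
```

```bash
python3 -m crank '[[[0.4,1,5,-30,-0.018],[0.4,1,25,-10,0],[0.4,1,30,0,0],[0.4,1,32,0,0],[0.4,1,32,0,0],[0.4,0,28,0,0],[0.4,0,8,0,0],[0.4,0,0,0,0]]]'|tail -2; python3 st.py .644 -.054 .046;python3 - <<'E'
from h import *
M=R.from_rotvec(telemetry.read_state()['orientation']).as_matrix();print(M)
d=cam("wrist");g=cv2.cvtColor(d["bgr"],cv2.COLOR_BGR2GRAY);cv2.imwrite("pics/w3.png",d["bgr"])
print(proj(d,[[.646,-.055,.088],[.646,-.055,.082],[.6432,-.010,.088]]))
E
```

```text
contact_force: [-0.8, 0.2, -0.2]
finger_gap: 0.0599
t 18.08 p [ 0.6626 -0.0504  0.1989] yaw_x 93.57 tilt 2.05 F [-0.7927  0.1654 -0.172 ] gap 0.0599 j6 1.43
to target, tool mm [ -2.0885 -24.2878 152.1262]
[[-0.0622  0.9974  0.0358]
 [ 0.9981  0.0623 -0.0001]
 [-0.0023  0.0358 -0.9994]]
[[230.7136 194.2994]
 [230.986  192.3307]
 [229.4644 141.65  ]]
```

View pics/w3.png

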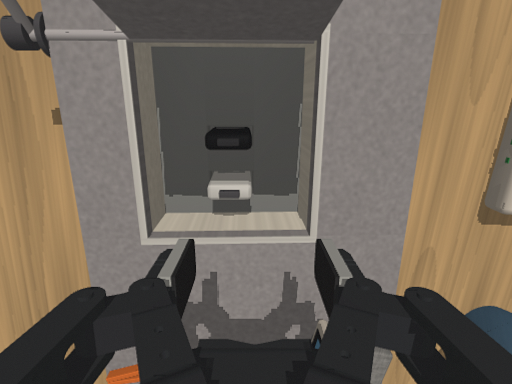

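```bash
python3 -m crank '[[[0.4,-1,-9,0,0],[0.4,-1,-9,10,0],[0.4,0,-0.7,20,0],[0.4,0,-0.7,20,0],[0.4,0,-0.7,20,0],[0.4,0,-0.7,20,0],[0.4,0,0,0,0],[0.4,0,0,0,0]]]'|tail -2; python3 st.py .6455 -.055 .046;python3 - <<'E'
from h import *
d=cam("wrist");cv2.imwrite("pics/w4.png",d["bgr"])
hsv=cv2.cvtColor(d["bgr"],cv2.COLOR_BGR2HSV);P=proj(d,[[.646,-.055,.082],[.646,-.055,.088]]);print(P)
u,v=P[0].astype(int);roi=hsv[v-25:v+8,u-60:u+60]
m=((roi[...,2]>110)&(roi[...,1]<40)).astype(np.uint8);n,l,s,c=cv2.connectedComponentsWithStats(m)
for i in np.argsort(-s[1:,4])[:3]+1:print(s[i]+[u-60,v-25,0,0,0],c[i]+[u-60,v-25])
E
```

```text
contact_force: [0.2, 0.3, 0.5]
finger_gap: 0.0597
t 18.8 p [ 0.6335 -0.0556  0.1097] yaw_x 93.46 tilt 2.25 F [0.2232 0.2513 0.5028] gap 0.0597 j6 1.42
to target, tool mm [ 0.0318  9.5314 64.1635]
[[273.9139 228.3348]
 [274.9314 232.4154]]
[ 213  203  120   33 2302] [271.4557 220.8545]
```

```bash
python3 -m crank '[[[0.4,0,6,0,0],[0.4,0,4,0,0],[0.4,0,0,0,0],[0.4,0,0,0,0],[0.4,0,0,0,0],[0.4,0,0,0,0],[0.4,0,0,0,0],[0.4,0,0,0,0]]]'|tail -2; python3 st.py .6455 -.055 .046;python3 - <<'E'
from h import *
d=cam("wrist");cv2.imwrite("pics/w5.png",d["bgr"]);print(proj(d,[[.646,-.055,.082],[.646,-.055,.088]]))
E
```

```text
contact_force: [1.1, 0.8, -0.5]
finger_gap: 0.0599
t 19.52 p [ 0.6476 -0.0553  0.1172] yaw_x 93.45 tilt 2.77 F [ 1.1092  0.7711 -0.4581] gap 0.0599 j6 1.42
to target, tool mm [ 0.7688 -5.542  71.0193]
[[249.5962 222.961 ]
 [249.9098 226.7433]]
```

View pics/w5.png

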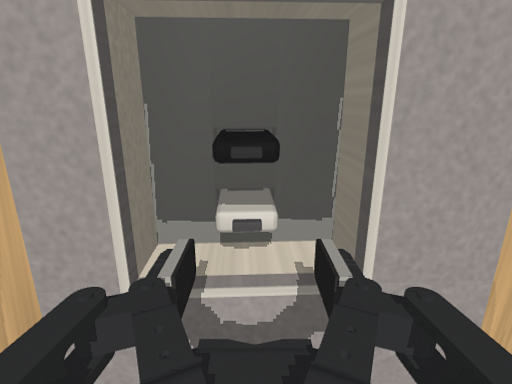

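```bash
python3 -m crank '[[[0.4,0,-1,14,0],[0.4,0,-1,15,0],[0.4,0,-1,15,0],[0.4,0,-1,15,0],[0.4,0,-1,12,0],[0.4,0,0,1,0],[0.4,0,0,0,0],[0.4,0,0,0,0]]]'|tail -2; python3 st.py .6445 -.055 .046
```

```text
contact_force: [0.6, -0.7, -0.4]
finger_gap: 0.0598
t 20.23 p [ 0.6466 -0.0558  0.0433] yaw_x 93.45 tilt 2.84 F [ 0.6273 -0.7157 -0.4067] gap 0.0598 j6 1.42
to target, tool mm [ 0.8715 -1.8831 -2.806 ]
```

```bash
python3 -m crank '[[[0.4,0.5,-2,-4,0],[0,0,0,0,0],[-1,0,0,0,0],[-1,0,0,0,0],[-1,0,0,0,0],[-1,0,0,0,0],[-1,0,0,0,0],[-1,0,0,0,0]]]'|tail -2; python3 st.py .6445 -.055 .046; python3 -m crank '[[[-1,0,0,0,0],[-1,0,0,0,0],[-1,0,0,0,0],[-1,0,0,0,0],[-1,0,0,0,0],[-1,0,0,0,0],[-1,0,0,0,0],[-1,0,0,0,0]]]'|tail -2; python3 st.py; python3 -c "
from h import *
print(R.from_rotvec(telemetry.read_state()['orientation']).as_matrix())"
```

```text
contact_force: [-0.2, -0.1, -0.7]
finger_gap: 0.0392
t 20.9 p [ 0.6466 -0.0556  0.0522] yaw_x 93.45 tilt 3.17 F [-0.2079 -0.0603 -0.6856] gap 0.0392 j6 1.42
to target, tool mm [ 0.7236 -2.4447  6.0549]
contact_force: [-0.2, 0.2, -0.8]
finger_gap: 0.0392
t 21.57 p [ 0.6465 -0.0555  0.0516] yaw_x 93.46 tilt 3.14 F [-0.2272  0.2162 -0.8456] gap 0.0392 j6 1.42
[[-0.0603  0.9967  0.0547]
 [ 0.9982  0.0605 -0.002 ]
 [-0.0053  0.0545 -0.9985]]
```

```bash
python3 -m crank '[[[-1,0,0.4,-8,0],[-1,0,0.8,-15,0],[-1,0,0.8,-15,0],[-1,0,0.8,-15,0],[-1,0,0.8,-15,0],[-1,0,0.8,-15,0],[-1,0,0.8,-15,0],[-1,0,0.8,-15,0]]]'|tail -2; python3 -m crank '[[[-1,0,0.8,-15,0],[-1,0,0.8,-12,0],[-1,0,0,0,0],[-1,0,0,0,0],[-1,0,0,0,0],[-1,0,0,0,0],[-1,0,0,0,0],[-1,0,0,0,0]]]'|tail -2; python3 st.py
python3 - <<'E'
from h import *
print(R.from_rotvec(telemetry.read_state()['orientation']).as_matrix())
a,b=cam("scene"),cam("side")
q=lambda x,y,ox,oy:((x+.5)/5-.5+ox,(y+.5)/5-.5+oy)
sA,sB,sL=q(185,33,190,80),q(104,165,190,80),q(155,108,190,80)
cB,cM=q(745-450,165,240,240),q(590-450,350,240,240)
print("near top corner",tri([b,a],[sB,cB]))
for d,p in((b,[sA,sB]),(a,[cM,cB])):
    P=onz(d,p,.216);e=(P[1]-P[0])[:2];print(P,np.degrees(np.arctan2(e[1],e[0])),np.linalg.norm(e))
print("lens z.204",onz(b,[sL],.204))
up=lambda im,f:cv2.resize(im,None,fx=f,fy=f,interpolation=cv2.INTER_CUBIC)
cv2.imwrite("pics/d2.png",np.hstack([up(a["bgr"][255:384,235:335],4)[:516],up(b["bgr"][75:161,195:255],6)[:516]]))
E
```

```text
contact_force: [0.0, -0.3, -1.4]
finger_gap: 0.0394
contact_force: [-0.4, 0.8, -0.3]
finger_gap: 0.0395
t 22.9 p [ 0.6445 -0.0546  0.2021] yaw_x 93.46 tilt 3.06 F [-0.3562  0.8395 -0.3295] gap 0.0395 j6 1.42
[[-0.0603  0.9968  0.0534]
 [ 0.9982  0.0605 -0.0018]
 [-0.005   0.0532 -0.9986]]
near top corner (array([ 0.7348, -0.1667,  0.216 ]), [0.0017208825160038702, 0.001720882516004116])
[[ 0.7062 -0.3206  0.216 ]
 [ 0.7332 -0.1672  0.216 ]] 80.02904159066763 0.15570344023240787
[[ 0.7169 -0.2646  0.216 ]
 [ 0.7365 -0.1663  0.216 ]] 78.73095533963271 0.10024520461858068
lens z.204 [[ 0.7158 -0.2492  0.204 ]]
```

View pics/d2.png

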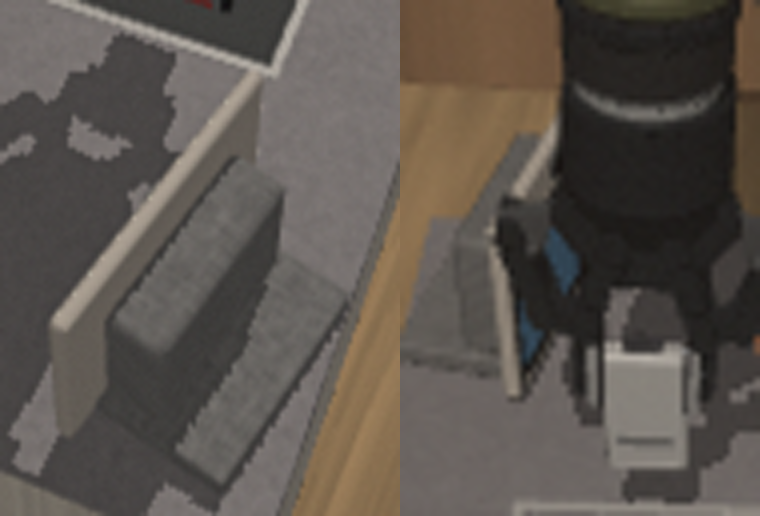

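```bash
python3 -m crank '[[[-1,0,0,0,-0.11],[-1,0,0,0,-0.12],[-1,0,0,0,-0.12],[-1,0,0,0,-0.12],[-1,0,0,0,-0.12],[-1,0,0,0,-0.12],[-1,0,0,0,-0.12],[-1,0,0,0,-0.12]]]'|tail -2; python3 -m crank '[[[-1,0,0,0,-0.12],[-1,0,0,0,-0.12],[-1,0,0,0,-0.1],[-1,0,0,0,0],[-1,0,0,0,0],[-1,0,0,0,0],[-1,0,0,0,0],[-1,0,0,0,0]]]'|tail -2; python3 st.py .599 -.2267 .2056
python3 - <<'E'
from h import *
print(R.from_rotvec(telemetry.read_state()['orientation']).as_matrix())
a=cam("scene");P=onz(a,[[298.4,272.6],[247.6,335.9]],.216);e=(P[0]-P[1])[:2];print(P,np.linalg.norm(e),np.degrees(np.arctan2(e[1],e[0])),P.mean(0))
E
```

```text
contact_force: [-0.0, -0.3, -0.7]
finger_gap: 0.0393
contact_force: [0.3, 0.0, -0.4]
finger_gap: 0.0392
t 24.33 p [ 0.6415 -0.0543  0.1956] yaw_x 170.07 tilt 2.47 F [ 0.3292  0.0342 -0.448 ] gap 0.0392 j6 0.09
to target, tool mm [  11.6967 -177.028   -11.6195]
[[-0.9841  0.1722  0.0432]
 [ 0.1723  0.985  -0.001 ]
 [-0.0427  0.0065 -0.9991]]
[[ 0.7361 -0.1665  0.216 ]
 [ 0.7077 -0.3254  0.216 ]] 0.16138289415899226 79.84316288143248 [ 0.7219 -0.2459  0.216 ]
```

```bash
python3 -m crank '[[[-1,0.8,-8,-0.7,0],[-1,0.8,-13,-0.7,0],[-1,0.8,-13,-0.7,0],[-1,0.8,-13,-0.7,0],[-1,0.8,-13,-0.7,0],[-1,0.8,-13,-0.7,0],[-1,0.8,-13,-0.7,0],[-1,0.8,-13,-0.7,0]]]'|tail -2; python3 -m crank '[[[-1,0.8,-13,-0.7,0],[-1,0.8,-13,-0.7,0],[-1,0.8,-13,-0.7,0],[-1,0.8,-13,-0.7,0],[-1,0.8,-10,-0.7,0],[-1,0,0,0,0],[-1,0,0,0,0],[-1,0,0,0,0]]]'|tail -2; python3 st.py .600 -.2265 .2056
python3 - <<'E'
from h import *
print(R.from_rotvec(telemetry.read_state()['orientation']).as_matrix())
E
```

```text
contact_force: [-0.2, 0.2, 0.0]
finger_gap: 0.0391
contact_force: [-0.6, -0.7, -0.9]
finger_gap: 0.0395
t 25.72 p [ 0.5974 -0.2318  0.2045] yaw_x 169.7 tilt 2.51 F [-0.5808 -0.6885 -0.9261] gap 0.0395 j6 -0.2
to target, tool mm [-1.698   5.709  -0.9904]
[[-0.983   0.1785  0.0437]
 [ 0.1786  0.9839 -0.0024]
 [-0.0434  0.0055 -0.999 ]]
```

```bash
python3 -m crank '[[[-1,-1,3,-0.5,0],[-1,-1,2.5,-0.5,0],[-1,0,0.5,0,0],[-1,0,0,0,0],[-1,0,0,0,0],[-1,0,0,0,0],[-1,0,0,0,0],[-1,0,0,0,0]]]'|tail -2;  python3 st.py .600 -.2265 .2056
python3 - <<'E'
from h import *
a,b=cam("scene"),cam("side")
T=np.array([.600,-.2265,.204]);ex=np.array([.985,-.177,0])
ey=np.array([.177,.985,0])
pts=[T+ey*sy*.02+np.array([0,0,z]) for sy in(-1,1) for z in(-.038,.032)]
for d in(a,b):print(proj(d,pts).round(1).tolist(),proj(d,T).round(1))
up=lambda im,f:cv2.resize(im,None,fx=f,fy=f,interpolation=cv2.INTER_CUBIC)
a["bgr"]=a["bgr"].copy()
ca=proj(a,T)[0].astype(int);cb=proj(b,T)[0].astype(int);print(ca,cb)
A=a["bgr"][ca[1]-50:ca[1]+50,ca[0]-40:ca[0]+60];B=b["bgr"][cb[1]-50:cb[1]+50,cb[0]-50:cb[0]+50]
cv2.imwrite("pics/f1.png",np.hstack([up(A,4),up(B,4)]))
E
```

```text
contact_force: [0.4, 0.1, -0.6]
finger_gap: 0.0392
t 26.38 p [ 0.6018 -0.2218  0.2056] yaw_x 170.01 tilt 2.51 F [ 0.4019  0.1195 -0.5759] gap 0.0392 j6 -0.19
to target, tool mm [ 0.9649 -4.9377 -0.0648]
[[218.1, 291.2], [215.0, 271.4], [230.7, 277.6], [228.4, 257.5]] [[223.  273.7]]
[[257.3, 113.7], [257.3, 95.1], [254.0, 120.8], [253.9, 102.1]] [[255.6 107.3]]
[223 273] [255 107]
```

View pics/f1.png

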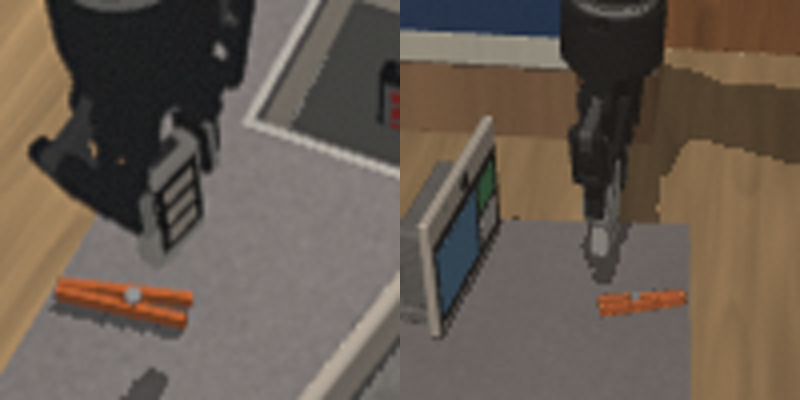

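```bash
python3 -m crank '[[[-1,0.5,-3,0,0],[-1,0,0,0,0],[-1,0,0,0,0],[-1,0,0,0,0],[-1,0,0,0,0],[-1,0,0,0,0],[-1,0,0,0,0],[-1,0,0,0,0]]]'|tail -2;  python3 st.py .600 -.2265 .2056;python3 -m crank '[[[-1,0,0,0,0],[-1,0,0,0,0],[-1,0,0,0,0],[-1,0,0,0,0],[-1,0,0,0,0],[-1,0,0,0,0],[-1,0,0,0,0],[-1,0,0,0,0]]]'|tail -2;  python3 st.py .600 -.2265 .2056; python3 -c "
from h import *
print(telemetry.read_state()['joint_velocities'])"
```

```text
contact_force: [0.7, -0.3, -0.8]
finger_gap: 0.0391
t 27.15 p [ 0.6004 -0.2257  0.2055] yaw_x 169.94 tilt 2.5 F [ 0.6693 -0.319  -0.8385] gap 0.0391 j6 -0.19
to target, tool mm [ 0.2472 -0.8506 -0.0951]
contact_force: [-0.4, -0.6, -1.1]
finger_gap: 0.0397
t 27.82 p [ 0.6004 -0.2255  0.2055] yaw_x 169.96 tilt 2.5 F [-0.4497 -0.5545 -1.0665] gap 0.0397 j6 -0.19
to target, tool mm [ 0.26   -1.0247 -0.0876]
[-0.001   0.0011  0.0003 -0.0009 -0.0001 -0.0003]
```

Steady and within 1 mm of the target. Handing in.

```bash
python3 -c "
from bench import job
print(job.close_job())"
```

```text
the job is handed in; nothing more can be done
None
```

The lid is fully open and the silver fob is held in front of the display lens, button side facing it. I handed the job in at about 28 s of the 58 s allowed.

**How it was done**
- I gripped the lever and carried it up past upright. I then loosened the grip and pushed it to its stop with the open finger.
- I lifted the silver fob from the -y pocket by its narrow edges, so the buttons stay visible. Then I turned it and brought it to the lens.

**Last checks**
- **Lid:** in the side view its top edge sits within about 3 pixels of the predicted fully open position.
- **Fob position:** the tool is within about 1 mm of my target, 12 cm in front of the lens. Its heading is within about 0.2° of facing the display, and the joint speeds are near zero. My two measurements of the display differ by 2–4 mm, so the real distance to the lens carries that error.
- **Fob orientation:** the camera pictures show it upright with the buttons towards the display. The tool leans about 2.5°, so the fob may lean by about that much.
- **Bystanders:** the gripper did not go near the display. The clothespin and black fob were still in place in the last picture. The watch stand, paperweight and tin were not looked at again at the end, but nothing was steered into them.

**What did not go smoothly:** operating the lever tilted the tool by up to about 7°, and the moves cannot correct tilt directly. I straightened it by pressing the closed fingertips against the console's +y end and its front face. The highest force I read there was about 23 N. Faster moves brought a little of the tilt back.

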